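# Clamp the mended saucer

## Task

The mended white saucer has to stay clamped while its glue sets: with a fingertip or the back of a finger, push the clamp's strap round over the saucer until it stops against the upright that carries the lever, and only then push the cam lever fully down and leave it down. Only push: do not grip the strap or the lever, do not touch or shift the saucer, and leave the bottle, the jar and the little dish where they stand.

Things in the scene. Friction and masses are not known exactly. Their poses are not given: they have to be found in the camera images.
- fixture: saucer clamp, fixed: plywood board 130 (x) x 262 (y) x 14 mm; origin under its centre, z up. In its frame (mm): cork seat, radius 62, top z 20, at the centre; 4 pins to z 28 at x, y = +-48; hinge post at (0, 95), top z 91; cam post at (0, -105): foot 50 x 26, top z 50, with an upright on its +x side (face at x = 14, top z 104) that the shut strap meets
- strap (a joint): swing of the aluminium strap about the hinge post, rad: 0 = shut at its stop, lying along the fixture's -y over the saucer to the cam post; grows as the free end swings to the fixture's -x, at most 1.45. Starts 0.9 to 1.35, stays where left (about 1 N at 110 mm moves it). Flat bar 26 wide, 14 tall, 207 mm long from the hinge axis, underside 60 mm above the bench (54 when clamped)
- strap_pivot (a point): point on the hinge axis at the top face of the strap, 74 mm above the bench; turns with the strap. At any time the strap runs from here to point strap_end
- strap_push (a point): centre of the bar's section 140 mm from the hinge axis: a good place to push its side, beyond the pad; x across the bar (its sides at +-13 mm), y along it toward the hinge. Push on the -x side
- strap_end (a point): middle of the free end of the strap, 207 mm from the hinge axis, half-way up the bar
- pad: round rubber pad, radius 40, 7 mm thick, under the strap 95 mm from the hinge axis; origin at the centre of its underside, 44 mm above the bench and 4 mm above the saucer with the lever at 0. Sprung (2.5 N/mm); presses the saucer with about 6 N when the strap is shut and the lever down
- lever (a joint): cam lever on the cam post, rad: 0 = 60 degrees above level, leaning outward (fixture's -y, away from the saucer); grows as it is pushed down; 1.05 = fully down at its stop, level. Starts 0 to 0.2. Stays where left; about 2 to 3 N at the paddle moves it. Going down it lowers the strap 6 mm
- lever_pivot (a point): on the lever's pin, which lies along the fixture's x, 93 mm above the bench; x along the pin, -y along the lever toward its paddle, z out of its upper face
- lever_paddle (a point): middle of the upper face of the black paddle at the lever's end (26 wide, 40 long, 12 thick), 80 mm from the pin and 6 mm above the lever's middle plane; axes as lever_pivot. The lever's tip is 100 mm from the pin; between pin and paddle it is a steel bar 14 wide
- saucer_seat (a point): centre of the top of the cork seat
- saucer: plain white saucer, 120 mm across, 20 high, 0.16 kg, lying loose face down on the seat between the pins; origin at the centre of its underside, so its foot is 20 mm above
- oil_bottle: small brown bottle with a black cap, 40 mm across, 74 high, loose, behind the fixture; origin under its centre
- paint_jar: blue jar with a white cap, 45 mm across, 70 high, loose, behind the fixture; origin under its centre
- small_dish: small paint dish, 49 mm across, 20 high, loose, in front of the fixture near the lever; origin under its centre
Not all that is in view belongs to the job. What is shaped like the saucer but brown or pink is not meant.

How it is judged (in metres and radians):
On the way, in this order (a step that is already met when the one before it is completed fails the run):
1. the strap is swung over to its stop while the lever is still up (value of joint strap below 0.06 rad and value of joint lever below 0.5 rad), for 0.2 s.
2. then the lever is pushed fully down (value of joint strap below 0.06 rad and value of joint lever above 0.97 rad), for 0.2 s.
At the end, for the whole second after the job is handed in: The strap lies shut (within 0.06 rad of its stop), the lever is down (at least 0.97 of 1.05 rad), the pad presses the saucer with more than 3 N, and the saucer lies flat on its seat within 12 mm of the centre, at rest (all of step 2 and contact force between pad and saucer above 3 N and horizontal distance between saucer and saucer_seat below 0.012 m and angle between saucer's own z axis and vertical below 0.06 rad and linear speed of saucer below 0.02 m/s); the robot touches nothing.
It fails at once if the lever is pushed down before the strap is over the saucer (value of joint lever above 0.5 rad and value of joint strap above 0.15 rad).
It fails at once if the saucer is touched by the robot (over 1.5 N), or shifted or lifted more than 12 mm (distance of saucer from where it was at the start of the episode above 0.012 m or contact force between any of the fingers, the arm and saucer above 1.5 N).
It fails at once if the strap is gripped: the grasp point lies within the bar, between the fingers (x of the grasp point in the frame of strap_push between -0.008 and 0.008 m and y of the grasp point in the frame of strap_push between -0.07 and 0.11 m and z of the grasp point in the frame of strap_push between -0.012 and 0.018 m).
It fails at once if the lever is gripped: the grasp point lies within it, between the fingers (x of the grasp point in the frame of lever_pivot between -0.01 and 0.01 m and y of the grasp point in the frame of lever_pivot between -0.1 and -0.015 m and z of the grasp point in the frame of lever_pivot between -0.01 and 0.01 m).
It fails at once if the bottle, the jar or the small dish is moved more than 20 mm (distance of any of oil_bottle, paint_jar, small_dish from where it was at the start of the episode above 0.02 m).
It also fails if it takes over 43 s, if anything falls off the work surface, if the arm or the gripper's body presses on something with over 40 N, if the wrist force passes 120 N, or if a joint passes its speed limit or range.

## Robot

A 6-joint arm with a two-finger parallel gripper is mounted at the origin on a cart in front of the work surface, level with it; the furniture and walls round the work are solid. World frame = base frame: x ahead of the robot, y to its left, z up, the work surface at z = 0. Lengths are in m, angles in degrees, forces in N, time in s.
With the tool pointing down it reaches from about 0.375 to 0.9 m from the base axis. Payload 3.1 kg.
Tool frame: the origin (TCP) lies between the finger pads; the fingertips stand 11 mm ahead of it and the grasp point (between the pads) lies 8 mm behind it; z points along the fingers, y is the line along which they close (so a half turn about z gives the same grasp; the last joint's range is limited). The gripper opens to 87 mm and grips with 3 to 60 N. Pads are 19 mm wide; open, the fingers measure 117 mm over their backs; the gripper's body (75 mm by 190 mm) begins 51 mm behind the grasp point.
Start: joints at [-86.202, 30.224, 82.088, -0, 67.689, -10.227], TCP at [0.152, -0.606, 0.234] pointing down, gripper open.
Joint ranges: [-176.69, 176.69], [-43.24, 126.21], [12.49, 139.97], [-82, 262], [0, 151.66], [-163.58, 163.58]. Speed limits (degrees/s): [159.86, 159.86, 180, 180, 180, 180].

## Interface

Orientations are given as a 3x3 rotation matrix whose columns are the frame's x, y, z axes.
In Python, from rig import bot gives the robot as it stands.
- The arm moves only by the tool apply_moves, never from a script. Its argument "steps" is a list that holds one entry, the list of rows, each a list of 7 numbers: the shift along the tool's x, y, z in cm, then the turn, a rotation vector about the tool's x, y, z in degrees, then the gripper command: -1 is shut, 1 is fully open, values between are in proportion. In form: [[[dx, dy, dz, rx, ry, rz, jaw], ...]]. A call has 1 to 20 rows; each row is the pose to reach, as a shift and turn from the pose commanded when the call began, along the tool's axes at that moment; what a row does not reach only later rows make up. A row lasts 1/8 s, in which the tool goes at most 62.5 mm and 10.7 degrees, less where a joint would pass 70% of its speed; a pose out of reach is approached as far as the arm can. A call with a gripper value outside its range is refused whole. The fingers move at their own pace and stop on an object; the grip force is fixed at half the most. Time passes only in rows, so rows that repeat a pose let the fingers close. It gives the time, the measured TCP pose, the force, the opening and the grip force at its end, in the units of the state.
- bot.read_state(): the state, without advancing time (a new reading comes with each control period).
- bot.capture(name): name is "side" or "top" or "wrist"; returns the picture (480x640x3 uint8, blue, green, red); there is no depth.
- bot.camera_model(name): a dict with "intrinsics" (3x3 intrinsics, pixels), "R" (3x3) and "t" (3): a world point X has camera coordinates R X + t. Camera axes: x right, y down, z forward; pixel columns grow to the right and rows downward; lengths in m; the calibration is good to about 2 mm. The wrist camera is an equidistant fisheye: a pixel r from the principal point sees the ray r / f radians off the axis. A picture is of the moment at which its call begins: read the wrist's pose just before it. camera_model takes no time and is no camera call; for the wrist camera it gives the pose at the moment of the call.
- bot.hand_in(): hands the job in; it is judged then, once.
The state is a dict: "time_s": time; "joint_positions": joint angles; "qvel": joint speeds; "tau": joint torques, N m; "position": TCP position; "tcp_rot": TCP orientation; "force": force on the tool from outside, world axes, zero at the start; "moment": the same for the moment, N m; "opening": opening from 0.0 (shut) to 1.0 (fully open); "grasp_force": force on a finger pad.
Only numpy, scipy, OpenCV 4.12 (cv2) and the standard library are available. Lean on these libraries where they do the work, as an engineer would, in place of code of your own. Each camera call takes 0.05 s, during which the arm holds its last target. There are 200 camera calls.

## Working session

There is one attempt and no reset: what is moved stays moved. The work goes in short steps, Python scripts to look and compute and a tool call to move; the robot and the scene stay as the last step left them, time stands still between calls to the robot, and variables do not carry over. Pictures are saved under pics/ and viewed, at most 10 in all, crops included, and the job is handed in when it is done.

Besides the shell and the picture viewer there is one more tool, called after "Request:" as name(argument=value, ...), one argument or row to a line, values as JSON. apply_moves: Moves the arm, as the interface text tells. Its arguments: {"type":"object","properties":{"steps":{"type":"array","items":{"type":"array","items":{"type":"array","items":{"type":"number"}}}}},"required":["steps"]}

```bash
mkdir -p pics; python3 - <<'E'
from rig import bot
import cv2
s=bot.read_state(); print(s['time_s'],s['position'],s['tcp_rot'],s['opening'])
for n in ['top','side']:
    cv2.imwrite(f'pics/{n}0.png',bot.capture(n)); m=bot.camera_model(n); print(n,m)
E
```

```text
0.0 [ 0.15143619 -0.60565955  0.23258676] [[ 9.70181971e-01  2.42377614e-01 -1.89906158e-04]
 [ 2.42377469e-01 -9.70179734e-01  2.10858282e-03]
 [ 3.26830169e-04 -2.09173801e-03 -9.99997759e-01]] 1.0001433307945011
top {'intrinsics': array([[555.31601084,   0.        , 325.7486406 ],
       [  0.        , 555.31601084, 236.34129715],
       [  0.        ,   0.        ,   1.        ]]), 'R': array([[-0.01440198, -0.99989426,  0.00201102],
       [-0.97630647,  0.01362788, -0.21596288],
       [ 0.21591264, -0.00507366, -0.9763995 ]]), 't': array([-0.17945549,  0.55930778,  1.57983948])}
side {'intrinsics': array([[518.25143773,   0.        , 312.5147962 ],
       [  0.        , 518.25143773, 240.48962319],
       [  0.        ,   0.        ,   1.        ]]), 'R': array([[-0.86450601, -0.50224033, -0.01959606],
       [-0.35417566,  0.63637935, -0.68525975],
       [ 0.35663561, -0.58547072, -0.72803508]]), 't': array([0.4078342 , 0.38957175, 0.95955327])}
```

View pics/top0.png

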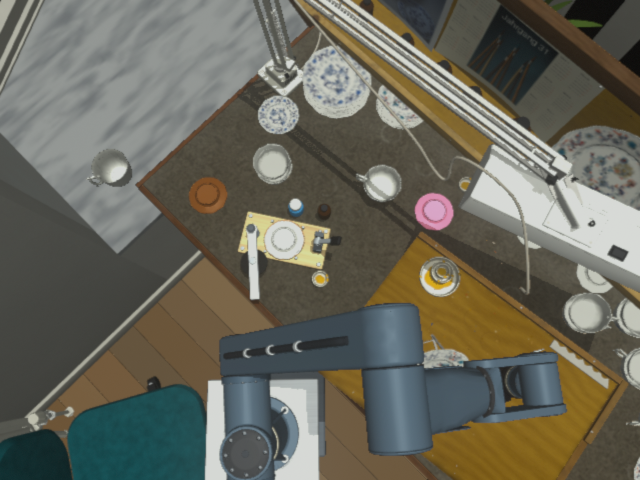

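View pics/side0.png

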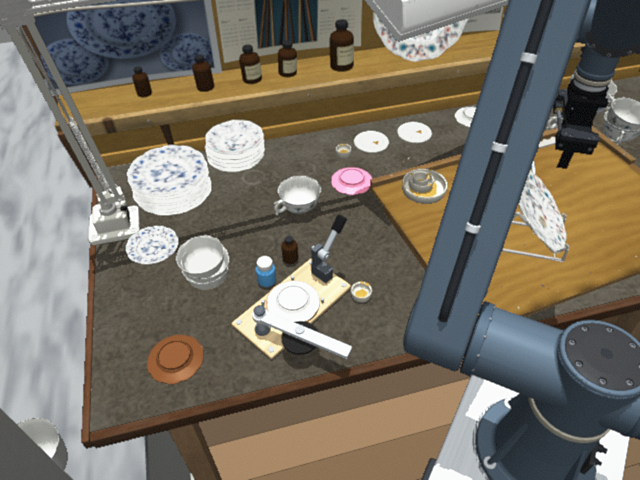

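The top view shows the clamp at about (285,240). The white saucer is at (284,240), the strap runs from (251,230) to (255,298), and the lever is at (320,242) with its paddle near (337,240). The bottle is at (324,211), the jar at (296,208) and the dish at (320,279). The brown saucer (208,195) and the pink one (434,211) are decoys, since the white one is the one lying in the clamp. I'll confirm that in a crop and measure it there.

```bash
cat > h.py <<'E'
from rig import bot
import numpy as np, cv2
def ray(n,uv):
    m=bot.camera_model(n);K,R,t=m['intrinsics'],np.array(m['R']),np.array(m['t'])
    d=R.T@np.linalg.inv(K)@np.array([uv[0],uv[1],1.]); return -R.T@t,d
def onz(n,uv,z):
    c,d=ray(n,uv); return c+d*(z-c[2])/d[2]
def proj(n,X):
    m=bot.camera_model(n); p=m['intrinsics']@(np.array(m['R'])@np.array(X)+np.array(m['t'])); return p[:2]/p[2]
E
python3 - <<'E'
from h import *
im=cv2.imread('pics/top0.png'); hsv=cv2.cvtColor(im,cv2.COLOR_BGR2HSV)
x0,y0,x1,y1=225,190,355,310
m=cv2.inRange(hsv,(18,50,150),(35,160,255)); mm=np.zeros_like(m); mm[y0:y1,x0:x1]=m[y0:y1,x0:x1]
mm=cv2.morphologyEx(mm,cv2.MORPH_OPEN,np.ones((2,2)))
n,l,st,c=cv2.connectedComponentsWithStats(mm); print([ (s[4],cc.round()) for s,cc in zip(st,c) if s[4]>30])
pts=np.argwhere((mm>0))[:,::-1]; pts=pts[~((pts[:,1]>267)&(pts[:,0]>300))]
W=np.array([onz('top',p,.014)[:2] for p in pts],np.float32); r=cv2.minAreaRect(W*1000); print(r,cv2.boxPoints(r))
cv2.imwrite('pics/c0.png',cv2.resize(im[y0:y1,x0:x1],None,fx=5,fy=5,interpolation=cv2.INTER_CUBIC)); 
E
```

```text
[(np.int32(305560), array([320., 239.])), (np.int32(697), array([258., 231.])), (np.int32(853), array([310., 248.])), (np.int32(44), array([270., 256.]))]
((555.568603515625, -63.244537353515625), (260.14947509765625, 128.1837921142578), 77.0636978149414) [[ 463.98386 -175.66982]
 [ 588.9143  -204.36603]
 [ 647.1533    49.18074]
 [ 522.2229    77.87695]]
```

View pics/c0.png

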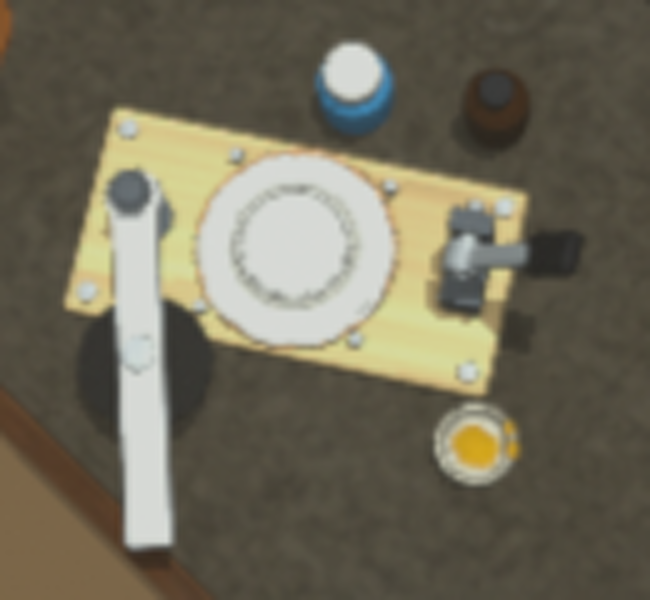

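The crop confirms the white saucer seated in the clamp, with the strap to the lower left (free end at crop (148,546), hinge at (130,190)). The lever paddle is at crop (555,254) and the dish at (475,445). Next I'll work out the strap angle and the waypoints.

```bash
cat >> h.py <<'E'
C=np.array([.5556,-.0632]); ang=np.radians(-12.94)
ex=np.array([np.cos(ang),np.sin(ang)]); ey=np.array([-ex[1],ex[0]])
def F(x,y,z): return np.r_[C+ex*x/1000+ey*y/1000,z/1000]
def toF(p): d=np.array(p[:2])-C; return np.r_[d@ex,d@ey]*1000
def strapdir(th): return -ey*np.cos(th)-ex*np.sin(th)
def rows(P,yaws):  # P list of TCP world, yaws world angle of tool y (deg); tool vertical
    s=bot.read_state();R=np.array(s['tcp_rot']);p=np.array(s['position'])
    y0=np.degrees(np.arctan2(R[1,1],R[0,1])); out=[]
    for X,y in zip(P,yaws):
        d=R.T@(np.array(X)-p)*100; out.append([round(float(v),1) for v in d]+[0,0,round(float(-(y-y0)),1)])
    return out
def tcp_strap(th,r=.150,off=.030,z=.068):
    d=strapdir(th); n=np.array([-d[1],d[0]]) # n = bar +x side
    return np.r_[F(0,95,0)[:2]+d*r-n*off,z], np.degrees(np.arctan2(n[1],n[0]))
E
python3 - <<'E'
from h import *
u=lambda c:np.array(c)/5+[225,190]
H=F(0,95,74); print('hinge',H,proj('top',H), 'crop',(proj('top',H)-[225,190])*5)
print('hinge px',onz('top',u((130,190)),.091))
for c,z in [((148,546),.06),((149,500),.074),((137,250),.074)]:
    p=onz('top',u(c),z); d=toF(p)-[0,95]; print(c,p,d,np.hypot(*d),'th',np.arctan2(-d[0],-d[1]))
s=onz('top',u((296,248)),.035);print('saucer',toF(s))
for a in (60,55,48):
    a=np.radians(a); print('lever',a,[ (proj('top',F(0,-105-L*np.cos(a),93+L*np.sin(a)))-[225,190])*5 for L in (0,60,100)],[ proj('side',F(0,-105-L*np.cos(a),93+L*np.sin(a))).round() for L in (0,60,100)])
for th in (1.29,0): print(tcp_strap(th))
E
```

```text
hinge [0.5768734  0.02938748 0.074     ] [251.91054637 229.71346138] crop [134.55273186 198.56730692]
hinge px [0.57802604 0.02987996 0.091     ]
(148, 546) [0.37416442 0.02052344 0.06      ] [-195.5762775   -54.03167954] 202.90269272205612 th 1.301250639465689
(149, 500) [0.399044   0.01855726 0.074     ] [-170.88822455  -50.376637  ] 178.15889213251086 th 1.2841234987695014
(137, 250) [0.54592801 0.02751326 0.074     ] [-29.73984354  -8.75624572] 31.002098843906158 th 1.2844591707293003
saucer [-1.41477241  0.13650951]
lever 1.0471975511965976 [array([466.68968301, 261.9629518 ]), array([518.08596642, 253.9260256 ]), array([554.30775594, 248.2619614 ])] [array([325., 255.]), array([334., 232.]), array([341., 216.])]
lever 0.9599310885968813 [array([466.68968301, 261.9629518 ]), array([525.75798387, 256.5922079 ]), array([567.27024403, 252.81773472])] [array([325., 255.]), array([336., 231.]), array([343., 216.])]
lever 0.8377580409572782 [array([466.68968301, 261.9629518 ]), array([535.66273434, 260.37475987]), array([583.91381121, 259.26371766])] [array([325., 255.]), array([337., 231.]), array([345., 216.])]
(array([0.42545212, 0.05110374, 0.068     ]), np.float64(-86.85155557187619))
(array([ 0.51404567, -0.11008536,  0.068     ]), np.float64(-12.94))
```

```bash
python3 - <<'E'
from h import *
X,y=tcp_strap(1.287,off=.042); print(X,y)
up=X.copy(); up[2]=.24
for r in rows([[.40,-.32,.24],up,X],[-80,y,y]): print(r)
E
```

```text
[0.42469264 0.06262924 0.068     ] -86.67966823333694
[31.0, -21.7, -0.7, 0, 0, 4.0]
[42.7, -58.2, -0.6, 0, 0, 10.7]
[42.7, -58.2, 16.6, 0, 0, 10.7]
```

Request:
apply_moves(
  steps=[
    [[5.2,-3.6,-0.7,0,0,1,-1],[10.4,-7.2,-0.7,0,0,1,-1],[15.5,-10.8,-0.7,0,0,2,-1],[20.7,-14.4,-0.7,0,0,3,-1],[25.8,-18,-0.7,0,0,4,-1],[31,-21.7,-0.7,0,0,4,-1],[32.8,-27,-0.7,0,0,5,-1],[34.5,-32.2,-0.7,0,0,6,-1],[36.2,-37.4,-0.7,0,0,7,-1],[37.8,-42.6,-0.7,0,0,8,-1],[39.4,-47.8,-0.7,0,0,9,-1],[41,-53,-0.7,0,0,10,-1],[42.7,-58.2,-0.6,0,0,10.7,-1],[42.7,-58.2,-0.6,0,0,10.7,-1],[42.7,-58.2,-0.6,0,0,10.7,-1],[42.7,-58.2,-0.6,0,0,10.7,-1]],
  ],
)

```text
time_s: 2.1
position: [0.4248, 0.0605, 0.2395]
tcp_rot: [[0.998, 0.056, -0.0], [0.056, -0.998, -0.0], [-0.0, 0.0, -1.0]]
force: [0.0, -0.9, 0.3]
opening: 0.006
grasp_force: 0.0
```

```bash
python3 - <<'E'
from h import *
s=bot.read_state(); print(s['time_s'],s['position'],s['opening'],s['joint_positions'],s['force'])
X,y=tcp_strap(1.287,off=.042)
up=X.copy(); up[2]=.10
for r in rows([up,X],[y,y]): print(r)
im=bot.capture('wrist'); cv2.imwrite('pics/w1.png',im)
E
```

```text
2.1 [0.42484907 0.06053269 0.23948214] 0.00632107007077898 [-6.86817871e+00  1.46231399e+01  1.08415926e+02 -2.22650883e-02
  5.69683833e+01  7.99388814e+01] [ 0.04363609 -0.85682304  0.32789844]
[-0.0, -0.2, 13.9, 0, 0, -0.1]
[-0.0, -0.2, 17.1, 0, 0, -0.1]
```

View pics/w1.png

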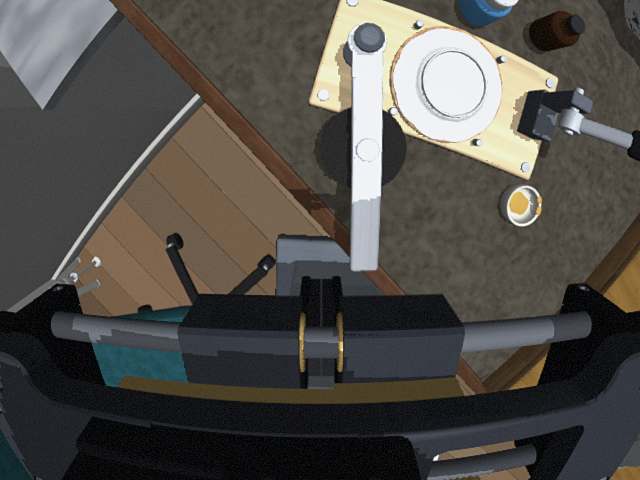

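The wrist view shows the shut fingers at about (322,320), to the left of the strap (free end at (365,265)) and clear of it. Going down now.

Request:
apply_moves(
  steps=[
    [[0,-0.2,4,0,0,0,-1],[0,-0.2,8,0,0,0,-1],[0,-0.2,12,0,0,0,-1],[0,-0.2,15,0,0,0,-1],[0,-0.2,17.1,0,0,0,-1],[0,-0.2,17.1,0,0,0,-1],[0,-0.2,17.1,0,0,0,-1]],
  ],
)

```text
time_s: 3.02
position: [0.4252, 0.0631, 0.069]
tcp_rot: [[0.998, 0.057, 0.001], [0.057, -0.998, -0.0], [0.001, 0.0, -1.0]]
force: [0.1, 0.4, -1.2]
opening: 0.004
grasp_force: 0.0
```

```bash
python3 - <<'E'
from h import *
s=bot.read_state(); print(s['time_s'],s['position'],s['force'])
P=[];Y=[]
for off,th in [(.036,1.287),(.030,1.287)]+[(.029,1.287-.05*k) for k in range(1,18)]:
    X,y=tcp_strap(th,off=off); P.append(X);Y.append(y)
for r in rows(P,Y): print(r)
E
```

```text
3.025 [0.42518177 0.06306034 0.06902531] [ 0.06895163  0.36366555 -1.15950218]
[-0.1, 0.6, 0.1, 0, 0, -0.1]
[-0.0, 1.2, 0.1, 0, 0, -0.1]
[-0.2, 2.1, 0.1, 0, 0, -2.9]
[-0.3, 2.9, 0.1, 0, 0, -5.8]
[-0.3, 3.6, 0.1, 0, 0, -8.7]
[-0.3, 4.4, 0.1, 0, 0, -11.5]
[-0.3, 5.1, 0.1, 0, 0, -14.4]
[-0.2, 5.9, 0.1, 0, 0, -17.3]
[-0.1, 6.7, 0.1, 0, 0, -20.1]
[0.0, 7.4, 0.1, 0, 0, -23.0]
[0.2, 8.2, 0.1, 0, 0, -25.9]
[0.4, 8.9, 0.1, 0, 0, -28.7]
[0.7, 9.6, 0.1, 0, 0, -31.6]
[0.9, 10.3, 0.1, 0, 0, -34.5]
[1.3, 11.0, 0.1, 0, 0, -37.3]
[1.6, 11.7, 0.1, 0, 0, -40.2]
[2.0, 12.3, 0.1, 0, 0, -43.0]
[2.4, 13.0, 0.1, 0, 0, -45.9]
[2.9, 13.6, 0.1, 0, 0, -48.8]
```

Request:
apply_moves(
  steps=[
    [[0,0.6,0.1,0,0,0,-1],[0,1.2,0.1,0,0,0,-1],[-0.2,2.1,0.1,0,0,-2.9,-1],[-0.3,2.9,0.1,0,0,-5.8,-1],[-0.3,3.6,0.1,0,0,-8.7,-1],[-0.3,4.4,0.1,0,0,-11.5,-1],[-0.3,5.1,0.1,0,0,-14.4,-1],[-0.2,5.9,0.1,0,0,-17.3,-1],[-0.1,6.7,0.1,0,0,-20.1,-1],[0,7.4,0.1,0,0,-23,-1],[0.2,8.2,0.1,0,0,-25.9,-1],[0.4,8.9,0.1,0,0,-28.7,-1],[0.7,9.6,0.1,0,0,-31.6,-1],[0.9,10.3,0.1,0,0,-34.5,-1],[1.3,11,0.1,0,0,-37.3,-1],[1.6,11.7,0.1,0,0,-40.2,-1],[2,12.3,0.1,0,0,-43,-1],[2.4,13,0.1,0,0,-45.9,-1],[2.9,13.6,0.1,0,0,-48.8,-1],[2.9,13.6,0.1,0,0,-48.8,-1]],
  ],
)

```text
time_s: 5.52
position: [0.4619, -0.071, 0.0679]
tcp_rot: [[0.615, 0.789, 0.001], [0.789, -0.615, -0.001], [0.0, 0.001, -1.0]]
force: [-0.4, -0.2, -0.2]
opening: 0.006
grasp_force: 0.0
```

```bash
python3 - <<'E'
from h import *
s=bot.read_state(); print(s['time_s'],s['position'],s['force'])
P=[];Y=[]
for off,th in [(.029,.437-.04*k) for k in range(1,11)]+[(.029,0.0),(.029,-.02)]:
    X,y=tcp_strap(th,off=off); P.append(X);Y.append(y)
for r in rows(P,Y): print(r)
cv2.imwrite('pics/w2.png',bot.capture('wrist'))
E
```

```text
5.525 [ 0.46191418 -0.07100493  0.06794989] [-0.4069122  -0.16826481 -0.24454909]
[-0.1, 0.6, -0.0, 0, 0, -2.3]
[-0.2, 1.2, -0.0, 0, 0, -4.6]
[-0.3, 1.8, -0.0, 0, 0, -6.8]
[-0.3, 2.4, -0.0, 0, 0, -9.1]
[-0.3, 3.0, -0.0, 0, 0, -11.4]
[-0.3, 3.6, -0.0, 0, 0, -13.7]
[-0.2, 4.2, 0.0, 0, 0, -16.0]
[-0.2, 4.8, 0.0, 0, 0, -18.3]
[-0.1, 5.5, 0.0, 0, 0, -20.6]
[0.0, 6.1, 0.0, 0, 0, -22.9]
[0.2, 6.6, 0.0, 0, 0, -25.0]
[0.2, 6.9, 0.0, 0, 0, -26.2]
```

View pics/w2.png

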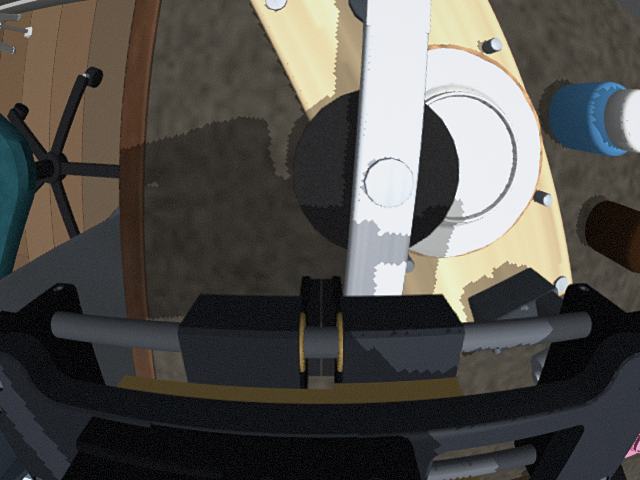

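The finger's back is against the strap's left side at (345,290), and the strap is following. Continuing to the stop.

Request:
apply_moves(
  steps=[
    [[-0.1,0.6,0,0,0,-2.3,-1],[-0.2,1.2,0,0,0,-4.6,-1],[-0.3,1.8,0,0,0,-6.8,-1],[-0.3,2.4,0,0,0,-9.1,-1],[-0.3,3,0,0,0,-11.4,-1],[-0.3,3.6,0,0,0,-13.7,-1],[-0.2,4.2,0,0,0,-16,-1],[-0.2,4.8,0,0,0,-18.3,-1],[-0.1,5.5,0,0,0,-20.6,-1],[0,6.1,0,0,0,-22.9,-1],[0.2,6.4,0,0,0,-25,-1],[0.2,6.6,0,0,0,-25,-1],[0.2,6.6,0,0,0,-25,-1]],
  ],
)

```text
time_s: 7.2
position: [0.5146, -0.109, 0.0675]
tcp_rot: [[0.223, 0.975, -0.0], [0.975, -0.223, 0.0], [0.0, -0.0, -1.0]]
force: [0.7, 0.1, 0.4]
opening: 0.004
grasp_force: 0.2
```

```bash
python3 - <<'E'
from h import *
s=bot.read_state(); print(s['time_s'],s['position'],s['force'],toF(s['position']))
E
```

```text
7.2 [ 0.51462843 -0.10902291  0.06753977] [0.71239787 0.07136555 0.40561309] [-29.66994782 -53.83402503]
```

Request:
apply_moves(
  steps=[
    [[0,0.1,0,0,0,0,-1],[0,0.2,0,0,0,0,-1],[0,0.3,0,0,0,0,-1],[0,0.3,0,0,0,0,-1]],
  ],
)

```text
time_s: 7.7
position: [0.5178, -0.11, 0.0676]
tcp_rot: [[0.223, 0.975, 0.0], [0.975, -0.223, -0.0], [-0.0, 0.0, -1.0]]
force: [-0.2, -0.6, -0.3]
opening: 0.003
grasp_force: 0.2
```

Request:
apply_moves(
  steps=[
    [[0,0.1,0,0,0,0,-1],[0,0.2,0,0,0,0,-1],[0,0.3,0,0,0,0,-1],[0,0.3,0,0,0,0,-1]],
  ],
)

```text
time_s: 8.2
position: [0.5208, -0.1106, 0.0676]
tcp_rot: [[0.223, 0.975, 0.0], [0.975, -0.223, -0.0], [-0.0, 0.0, -1.0]]
force: [-0.6, -0.4, -0.5]
opening: 0.011
grasp_force: 0.2
```

```bash
python3 - <<'E'
from h import *
s=bot.read_state(); print(s['time_s'],s['position'],s['force'],toF(s['position']))
im=bot.capture('top'); cv2.imwrite('pics/t3.png',cv2.resize(im[190:310,225:355],None,fx=5,fy=5,interpolation=cv2.INTER_CUBIC))
E
```

```text
8.2 [ 0.5207803  -0.11063925  0.06757148] [-0.61366169 -0.40951433 -0.45849689] [-23.3123565 -54.0317268]
```

View pics/t3.png

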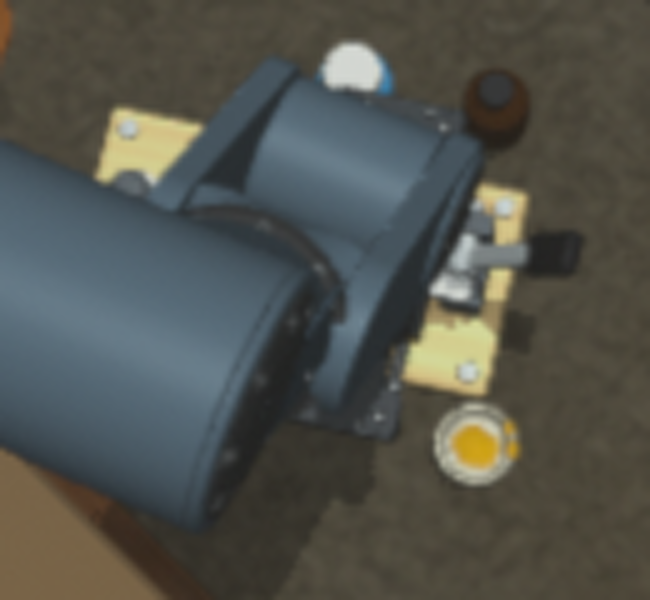

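The strap's free end now lies over the cam post foot (crop (455,290)), but there's no stop force yet. I'll keep pushing in small steps.

Request:
apply_moves(
  steps=[
    [[0,0.1,0,0,0,0,-1],[0,0.2,0,0,0,0,-1],[0,0.3,0,0,0,0,-1],[0,0.3,0,0,0,0,-1]],
  ],
)

```text
time_s: 8.75
position: [0.5237, -0.1113, 0.0676]
tcp_rot: [[0.223, 0.975, 0.0], [0.975, -0.223, -0.0], [-0.0, 0.0, -1.0]]
force: [-0.8, -0.6, 0.4]
opening: 0.006
grasp_force: 0.2
```

Request:
apply_moves(
  steps=[
    [[0,0.1,0,0,0,0,-1],[0,0.2,0,0,0,0,-1],[0,0.3,0,0,0,0,-1],[0,0.3,0,0,0,0,-1]],
  ],
)

```text
time_s: 9.25
position: [0.5266, -0.1119, 0.0676]
tcp_rot: [[0.223, 0.975, 0.0], [0.975, -0.223, -0.0], [-0.0, 0.0, -1.0]]
force: [-0.5, 0.1, 0.4]
opening: 0.002
grasp_force: 0.2
```

```bash
python3 - <<'E'
from h import *
s=bot.read_state(); print(s['time_s'],s['position'],s['force'],s['moment'],toF(s['position']))
im=bot.capture('wrist'); cv2.imwrite('pics/w4.png',im)
E
```

```text
9.25 [ 0.52662248 -0.11192126  0.0675701 ] [-0.52714064  0.10407325  0.40840973] [-0.08595206 -0.04910337  0.00814521] [-17.33145581 -53.97294355]
```

View pics/w4.png

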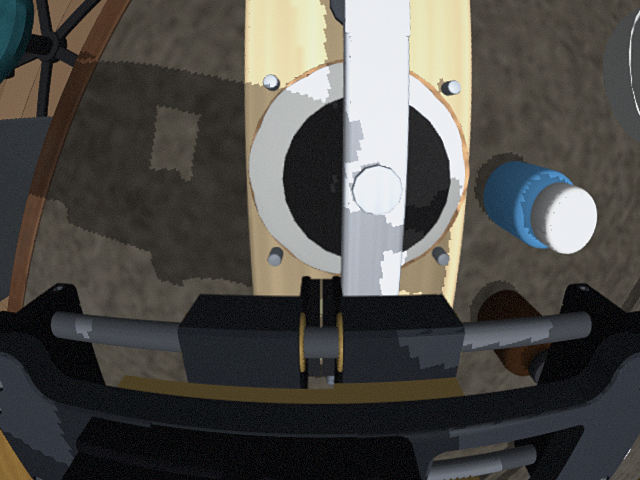

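The strap now lies along the board's middle, with the pad (378,188) centred over the saucer, so it is close to shut. I'll push on until I feel the stop.

Request:
apply_moves(
  steps=[
    [[0,0.1,0,0,0,0,-1],[0,0.2,0,0,0,0,-1],[0,0.3,0,0,0,0,-1],[0,0.3,0,0,0,0,-1]],
  ],
)

```text
time_s: 9.8
position: [0.5286, -0.1125, 0.0674]
tcp_rot: [[0.223, 0.975, -0.002], [0.975, -0.223, 0.0], [-0.0, -0.002, -1.0]]
force: [-3.4, -1.9, 0.9]
opening: 0.003
grasp_force: 1.5
```

Request:
apply_moves(
  steps=[
    [[0,0.1,0,0,0,0,-1],[0,0.2,0,0,0,0,-1],[0,0.2,0,0,0,0,-1],[0,0.2,0,0,0,0,-1]],
  ],
)

```text
time_s: 10.3
position: [0.5301, -0.1129, 0.0673]
tcp_rot: [[0.222, 0.975, -0.003], [0.975, -0.222, 0.001], [-0.0, -0.003, -1.0]]
force: [-5.1, -2.2, 0.8]
opening: 0.005
grasp_force: 2.3
```

The force has risen to 5.5 N against about 1 N of friction, so the strap is at the stop. Backing off, raising, and checking.

Request:
apply_moves(
  steps=[
    [[0,-0.7,0,0,0,0,-1],[0,-1.5,0,0,0,0,-1],[0,-1.5,-3,0,0,0,-1],[0,-1.5,-7,0,0,0,-1],[0,-1.5,-12,0,0,0,-1],[0,-1.5,-17,0,0,0,-1],[-5,-6,-20,0,0,0,-1],[-9,-10,-20,0,0,0,-1],[-9,-10,-20,0,0,0,-1],[-9,-10,-20,0,0,0,-1]],
  ],
)

```text
time_s: 11.55
position: [0.4143, -0.1787, 0.2679]
tcp_rot: [[0.224, 0.975, 0.002], [0.975, -0.224, -0.001], [0.0, 0.002, -1.0]]
force: [0.7, -0.6, -0.0]
opening: 0.005
grasp_force: 0.0
```

```bash
python3 - <<'E'
from h import *
s=bot.read_state(); print(s['time_s'],s['position'],s['force'],toF(s['position']))
a=bot.capture('top'); b=bot.capture('side')
a=cv2.resize(a[190:310,225:355],None,fx=3,fy=3,interpolation=cv2.INTER_CUBIC)
b=cv2.resize(b[200:360,225:385],None,fx=3,fy=3,interpolation=cv2.INTER_CUBIC)[:480,:400]
c=np.zeros((480,800,3),np.uint8); c[:a.shape[0],:a.shape[1]]=a; c[:480,400:]=b; cv2.imwrite('pics/c5.png',c)
E
```

```text
11.55 [ 0.4143413  -0.17868137  0.26790024] [ 0.67457508 -0.60375819 -0.03875759] [-111.81164096 -144.18087161]
```

View pics/c5.png

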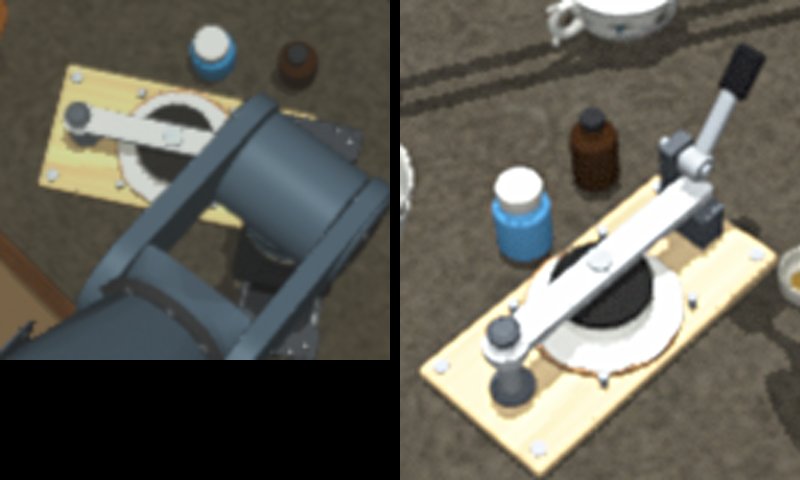

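In the side view the strap lies over the saucer, running from hinge (503,335) to the upright at (690,185), and the lever is still up with its paddle at (742,70). I'll compute the strap angle from the pad bolt and the edges, and set up the lever waypoints.

```bash
python3 - <<'E'
from h import *
p=onz('top',np.array([175,137])/3+[225,190],.075); d=toF(p)-[0,95]; print('bolt',d,np.arctan2(-d[0],-d[1]))
for c in [(599,260),(690,190),(503,335)]:
    p=onz('side',(np.array(c)-[400,0])/3+[225,200],.076); print('side',toF(p))
# lever angle: paddle end in side view, intersect ray with plane fixture x=0
for c in [(748,52),(712,135)]:
    o,dd=ray('side',(np.array(c)-[400,0])/3+[225,200]); k=-((o[:2]-C)@ex)/(dd[:2]@ex); q=o+k*dd; f=toF(q)
    print('lever',f,q[2]*1000,'a',np.degrees(np.arctan2(q[2]*1000-93,-105-f[1])),np.hypot(q[2]*1000-93,-105-f[1]))
E
```

```text
bolt [  1.75493355 -94.43932098] -0.018580518926523393
side [2.29841083 3.84156954]
side [ -1.54611854 -90.76312444]
side [ 5.32535042 96.88610571]
lever [-4.85722573e-14 -1.56782231e+02] 173.57007302141082 a 57.27122275064506 95.77544651140691
lever [-5.55111512e-14 -1.17363570e+02] 115.16889517939799 a 60.85163774594787 25.38341520242865
```

The strap is at its stop (about 0 rad) and the lever is about 58° above level, so still up. Computing the lever waypoints.

```bash
python3 - <<'E'
from h import *
P=[F(1.5,-118,268),F(1.5,-118,180)]
for a in list(range(62,-1,-4))+[-1.5,-3]:
    r=np.radians(a); P.append(F(1.5,-105-80*np.cos(r)+6*np.sin(r)+9.5, 93+80*np.sin(r)+6*np.cos(r)+11))
for r in rows(P,[-12.94]*len(P)): print(r)
E
```

```text
[2.5, 11.3, -0.0, 0, 0, 0.1]
[2.5, 11.3, 8.8, 0, 0, 0.1]
[1.5, 11.3, 9.0, 0, 0, 0.1]
[1.0, 11.3, 9.3, 0, 0, 0.1]
[0.6, 11.3, 9.5, 0, 0, 0.1]
[0.1, 11.3, 9.8, 0, 0, 0.1]
[-0.4, 11.3, 10.2, 0, 0, 0.1]
[-0.8, 11.3, 10.6, 0, 0, 0.1]
[-1.2, 11.3, 11.0, 0, 0, 0.1]
[-1.5, 11.3, 11.4, 0, 0, 0.1]
[-1.9, 11.3, 11.8, 0, 0, 0.1]
[-2.2, 11.3, 12.3, 0, 0, 0.1]
[-2.4, 11.3, 12.8, 0, 0, 0.1]
[-2.6, 11.3, 13.3, 0, 0, 0.1]
[-2.8, 11.3, 13.8, 0, 0, 0.1]
[-3.0, 11.3, 14.4, 0, 0, 0.1]
[-3.1, 11.3, 14.9, 0, 0, 0.1]
[-3.2, 11.3, 15.5, 0, 0, 0.1]
[-3.2, 11.3, 16.0, 0, 0, 0.1]
[-3.2, 11.3, 16.2, 0, 0, 0.1]
```

Request:
apply_moves(
  steps=[
    [[1.2,5.5,0,0,0,0,-1],[2.5,11.3,0,0,0,0,-1],[2.5,11.3,0,0,0,0,-1],[2.5,11.3,3,0,0,0,-1],[2.5,11.3,6,0,0,0,-1],[2.5,11.3,8.8,0,0,0,-1],[2.5,11.3,8.8,0,0,0,-1],[2,11.3,8.9,0,0,0,-1],[1.5,11.3,9,0,0,0,-1],[1,11.3,9.3,0,0,0,-1],[0.6,11.3,9.5,0,0,0,-1],[0.1,11.3,9.8,0,0,0,-1],[-0.4,11.3,10.2,0,0,0,-1],[-0.8,11.3,10.6,0,0,0,-1]],
  ],
)

```text
time_s: 13.4
position: [0.5222, -0.2118, 0.1613]
tcp_rot: [[0.223, 0.975, 0.0], [0.975, -0.223, 0.0], [0.0, 0.0, -1.0]]
force: [0.8, 1.5, 1.3]
opening: 0.004
grasp_force: 0.7
```

```bash
python3 - <<'E'
from h import *
s=bot.read_state(); print(s['time_s'],s['position'],s['force'],toF(s['position']))
a=bot.capture('top'); b=bot.capture('side')
a=cv2.resize(a[190:310,225:355],None,fx=3,fy=3,interpolation=cv2.INTER_CUBIC)
b=cv2.resize(b[180:340,245:405],None,fx=3,fy=3,interpolation=cv2.INTER_CUBIC)[:480,:400]
c=np.zeros((480,800,3),np.uint8); c[:a.shape[0],:a.shape[1]]=a; c[:480,400:]=b; cv2.imwrite('pics/c6.png',c)
P=[]
for a in list(range(42,-1,-4))+[-2,-4]:
    r=np.radians(a); P.append(F(1.5,-105-80*np.cos(r)+6*np.sin(r)+9.5, 93+80*np.sin(r)+6*np.cos(r)+11))
for r in rows(P,[-12.94]*len(P)): print(r)
E
```

```text
13.4 [ 0.52220224 -0.21178029  0.16131645] [0.84111513 1.5272044  1.31500241] [   0.72203792 -152.28588492]
[0.2, 0.1, -0.1, 0, 0, 0.0]
[-0.2, 0.1, 0.3, 0, 0, 0.0]
[-0.6, 0.1, 0.7, 0, 0, 0.0]
[-0.9, 0.1, 1.2, 0, 0, 0.0]
[-1.2, 0.1, 1.7, 0, 0, 0.0]
[-1.5, 0.1, 2.2, 0, 0, 0.0]
[-1.7, 0.1, 2.7, 0, 0, 0.0]
[-1.9, 0.1, 3.2, 0, 0, 0.0]
[-2.1, 0.1, 3.7, 0, 0, 0.0]
[-2.2, 0.1, 4.3, 0, 0, 0.0]
[-2.3, 0.1, 4.8, 0, 0, 0.0]
[-2.3, 0.1, 5.4, 0, 0, 0.0]
[-2.3, 0.1, 5.7, 0, 0, 0.0]
```

View pics/c6.png

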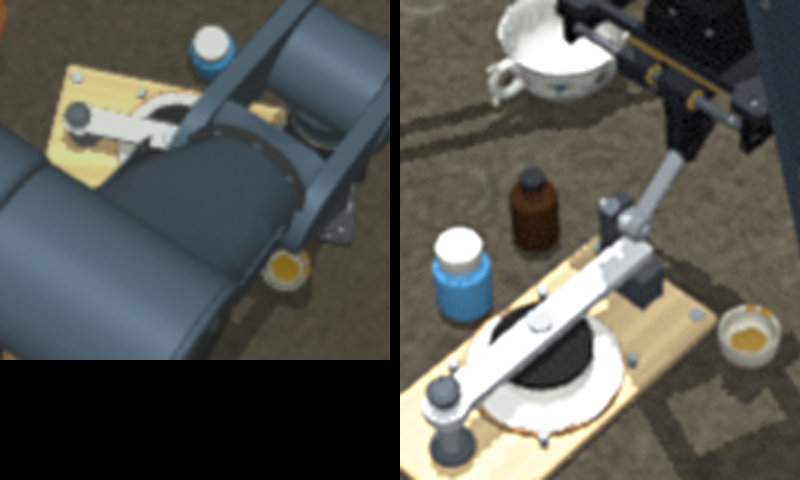

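The side view shows the fingertips on the paddle at about (682,150), the lever on its way down and the strap still at the upright. Continuing down.

Request:
apply_moves(
  steps=[
    [[-0.2,0.1,0.3,0,0,0,-1],[-0.6,0.1,0.7,0,0,0,-1],[-0.9,0.1,1.2,0,0,0,-1],[-1.2,0.1,1.7,0,0,0,-1],[-1.5,0.1,2.2,0,0,0,-1],[-1.7,0.1,2.7,0,0,0,-1],[-1.9,0.1,3.2,0,0,0,-1],[-2.1,0.1,3.7,0,0,0,-1],[-2.2,0.1,4.3,0,0,0,-1],[-2.3,0.1,4.8,0,0,0,-1],[-2.3,0.1,5.2,0,0,0,-1],[-2.3,0.1,5.4,0,0,0,-1],[-2.3,0.1,5.4,0,0,0,-1],[-2.3,0.1,5.4,0,0,0,-1]],
  ],
)

```text
time_s: 15.25
position: [0.5182, -0.2345, 0.1099]
tcp_rot: [[0.222, 0.975, 0.001], [0.975, -0.222, -0.001], [-0.001, 0.001, -1.0]]
force: [-4.7, 2.1, 16.4]
opening: 0.007
grasp_force: 8.0
```

Request:
apply_moves(
  steps=[
    [[0,0,0.2,0,0,0,-1],[0,0,0.2,0,0,0,-1],[0,0,0.2,0,0,0,-1]],
  ],
)

```text
time_s: 15.62
position: [0.5182, -0.2345, 0.1096]
tcp_rot: [[0.222, 0.975, 0.001], [0.975, -0.222, -0.002], [-0.002, 0.002, -1.0]]
force: [-6.9, 3.2, 26.9]
opening: 0.01
grasp_force: 13.5
```

Request:
apply_moves(
  steps=[
    [[0,0,-3,0,0,0,-1],[0,0,-8,0,0,0,-1],[0,0,-13,0,0,0,-1],[-6,0,-16,0,0,0,-1],[-12,0,-16,0,0,0,-1],[-18,0,-16,0,0,0,-1],[-22,0,-16,0,0,0,-1],[-22,0,-16,0,0,0,-1]],
  ],
)

```text
time_s: 16.62
position: [0.4678, -0.4522, 0.2648]
tcp_rot: [[0.227, 0.974, 0.0], [0.974, -0.227, -0.001], [-0.001, 0.0, -1.0]]
force: [0.3, 0.7, 0.0]
opening: 0.006
grasp_force: 0.0
```

```bash
python3 - <<'E'
from h import *
s=bot.read_state(); print(s['time_s'],s['position'],s['force'])
a=bot.capture('top'); b=bot.capture('side')
a=cv2.resize(a[190:310,225:355],None,fx=3,fy=3,interpolation=cv2.INTER_CUBIC)
b=cv2.resize(b[210:370,245:405],None,fx=3,fy=3,interpolation=cv2.INTER_CUBIC)[:480,:400]
c=np.zeros((480,800,3),np.uint8); c[:a.shape[0],:a.shape[1]]=a; c[:480,400:]=b; cv2.imwrite('pics/c7.png',c)
E
```

```text
16.625 [ 0.46778419 -0.45220942  0.26479421] [0.26466504 0.66602569 0.04977575]
```

View pics/c7.png

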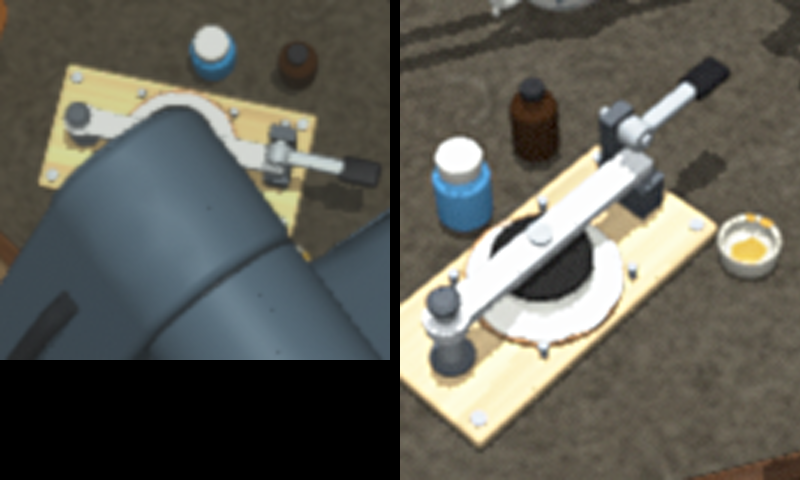

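The lever is level (paddle at (708,75) in the side view), parallel to the strap, which is still at the upright (630,160). The bottle, jar and dish are undisturbed and the robot is clear. Handing in.

```bash
python3 -c "
from rig import bot
print(bot.hand_in())"
```

```text
the job is handed in; nothing more can be done
None
```

I handed the job in at about 16.7 s of the 43 s allowed, with no verdict returned: by the pictures and forces, the strap is shut against the upright, the lever is fully down at its stop, the saucer is clamped in place, and the bottle, jar and dish look unmoved; the pad's force on the saucer could not be measured.

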